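# Set the pickle press

### The job

Set the pickle press to work: twist its handle counter-clockwise to unlock the telescoping stem, slide the stem down until its plate presses the daikon with about one kilogram of force (10 N), then twist the handle fully back clockwise so that it stays locked at that length and keeps pressing after you let go. Press gently, never with two kilograms (20 N), and leave the bowl, dish, shaker and chopstick case where they are.

Things in the scene. Friction and masses are not known exactly. Their poses are not given: they have to be found in the camera images.
- press: round pickle press fixed to the table: clear tub 132 mm wide, 90 mm high; white lid 138 mm wide, z 90 to 102 mm, with a collar 38 mm wide up to z = 116 mm. Origin: centre of the underside, z up; its x axis is where the handle's bar points when locked. The stem slides down the vertical axis through the collar. The lid stays on.
- press_handle (a joint): twist of the handle about the vertical, rad: 0 = fully locked (stop; the start), grows counter-clockwise seen from above, 1.2 = unlocked (stop). A sprung eccentric grips the stem below about 0.7, hardest at 0 (turning takes up to about 0.6 N m); there it holds about 30 N. Above 0.8 the stem slides freely with about 2.5 N of friction. The handle stays as left.
- press_stem (a joint): how far stem and handle are slid down, m: 0 = highest, 0.042 = lowest. Starts locked between 0 and 0.008.
- grip (a point): centre of the handle's grip bar, on the press axis, 183.5 mm above the table with the stem at 0; x along the bar, z up. Bar 64 mm long, 16 mm thick (pinch it across this from above), 27 mm high (13.5 mm above and below this point), upright on a disc flange 72 mm wide, 5 mm thick, whose top is 13.5 mm below this point.
- daikon: unyielding pile of daikon rounds in the tub under the plate, 92 mm wide; origin: centre of its underside. Its top's height is not measured: the plate (on the stem's lower end, 2 N/mm spring between, at most 16 mm of give) meets it at 0.017 to 0.033 of stem slide, to be found by feel. The hand feels the plate's press plus stem friction, less about 2 N of weight.
- bowl: black rice bowl, 116 mm wide, 60 mm high, loose; origin centre of the underside
- dish_a: white sauce dish, 84 mm wide, 22 mm high, loose; origin centre of the underside
- shaker: glass shaker with steel cap, 48 mm wide, 86 mm high, loose; origin centre of the underside
- case: red chopstick case, 34 x 225 x 23 mm, long along its y, loose; origin centre of the underside
Things that resemble listed ones, but are neither listed nor needed, are in the scene too. There is more than one size of the press; the job needs the smallest.

How it is judged:
By the outcome, as a careful person would: the job done as asked, in the order asked, and still so for the second after the job is handed in, with the robot touching nothing.
It also fails if it takes over 58 s, if anything falls off the work surface, if the arm or the gripper's body presses on something with over 40 N, if the wrist force passes 120 N, or if a joint passes its speed limit or range.

### The arm

A 7-joint arm with a two-finger parallel gripper is mounted at the origin on the work surface. World frame = base frame: x ahead of the robot, y to its left, z up, the work surface at z = 0. Lengths are in m, angles in rad, forces in N, time in s.
With the tool pointing down it reaches from about 0.4 to 0.875 m from the base axis. Payload 19.3 kg.
Tool frame: the origin (TCP) lies on the centre line of the jaws, within the pads' length; the fingertips stand 17 mm ahead of it and the grasp point (between the pads) lies 2 mm behind it (manip.tcp_to_tips is the distance from the TCP to the fingertips, in m); z points along the fingers, y is the line along which they close (so a half turn about z gives the same grasp; the last joint's range is limited). The gripper opens to 85 mm and grips with 20 to 120 N. Pads are 22 mm wide; open, the fingers measure 114 mm over their backs; the gripper's body (76 mm by 85 mm) begins 54 mm behind the grasp point. The pads swing forward as they close: fully open they stand 13 mm farther back than shut.
Start: joints at [-1.313, 0.521, -0.036, 1.599, 0.021, 1.021, -0.113], TCP at [0.201, 0.592, 0.248] pointing down, gripper open.
Joint ranges: [-2.91, 2.91], [-0.3, 2.13], [-1.5, 1.42], [0.17, 2.43], [-1.26, 4.41], [0.16, 1.93], [-2.52, 2.52]. Speed limits (rad/s): [1.89, 1.89, 2.39, 2.39, 3.01, 3.01, 3.01].

### API

Orientations are given as a rotation vector (axis times angle).
In Python, from plant import manip, vision, job gives the robot as it stands. The module is installed in compiled form; this text tells all that it offers.
- The arm moves only by the tool jog_arm, never from a script. Its argument "plan" is one flat list of numbers, 6 for each row, row after row: the shift along the tool's x, y, z normalised to -1 to 1, where 1 is 30 mm, then the turn, a rotation vector about the tool's x, y, z normalised to -1 to 1, where 1 is 5 degrees. In form: [x, y, z, ax, ay, az, x, y, z, ax, ay, az, ...]. A call has 1 to 8 rows; each row shifts and turns the commanded pose from where the row before left it, along the tool's axes as they then stand; what a row does not reach is not made up. A row lasts 1/12 s, in which the tool goes at most 41.7 mm and 7.16 degrees, less where a joint would pass 70% of its speed; a pose out of reach is approached as far as the arm can. A call with a number of a shift or a turn outside -1 to 1 is refused whole. A call with a gripper value outside its range is refused whole. "fingers" is the closure, from -1 (fully open) to 1 (shut), set as the call begins (left out, the last holds). The fingers move at their own pace and stop on an object; "newtons" is the grip in N (left out, the last holds). Time passes only in rows, so rows that do not move let the fingers close. It gives the time, the measured TCP pose, the force, the opening and the grip force at its end, in the units of the state.
- manip.state(): the state, without advancing time (a new reading comes with each control period).
- vision.grab_frame(name): name is "side" or "top" or "wrist"; returns a dict with "image" (400x640x3 uint8, red, green, blue), "z_map" (400x640 float32, m along the optical axis (not along the pixel's ray), 0 where there is no reading), "K" (3x3 intrinsics, pixels), "pose" (4x4, takes a point from camera to world coordinates). Camera axes: x right, y up, looking along -z (the intrinsics and any distortion apply to the point x, -y, -z); pixel columns grow to the right and rows downward; lengths in m; the calibration is good to about 2 mm. The wrist camera is an equidistant fisheye: a pixel r from the principal point sees the ray r / f radians off the axis. A picture is of the moment at which its call begins.
- job.close_job(): hands the job in; it is judged then, once.
The state is a dict: "t": time; "joint_positions": joint angles; "dq": joint speeds; "effort": joint torques, N m; "tcp_pos": TCP position; "eef_rot": TCP orientation; "ft_force": force on the tool from outside, world axes, zero at the start; "wrist_torque": the same for the moment, N m; "width": opening from 0.0 (shut) to 1.0 (fully open); "gripper_force": force on a finger pad.
Only numpy, scipy, OpenCV 4.12 (cv2) and the standard library are available. Lean on these libraries where they do the work, as an engineer would, in place of code of your own. Each camera call takes 0.05 s, during which the arm holds its last target. There are 200 camera calls.

## Working session

There is one attempt and no reset: what is moved stays moved. The work goes in short steps, Python scripts to look and compute and a tool call to move; the robot and the scene stay as the last step left them, time stands still between calls to the robot, and variables do not carry over. Pictures are saved under pics/ and viewed, at most 10 in all, crops included, and the job is handed in when it is done.

Besides the shell and the picture viewer there is one more tool, called after "Request:" as a command line: name --argument value ..., lists and objects as JSON in quotes. jog_arm: Moves the arm, as the interface text tells. Scaled input: -1 to 1 covers 30 mm each way for a shift and 5 degrees each way for a turn. Its arguments: {"type":"object","properties":{"plan":{"type":"array","items":{"type":"number","minimum":-1,"maximum":1}},"fingers":{"type":"number"},"newtons":{"type":"number"}},"required":["plan"]}

```bash
mkdir -p pics; python3 - <<'E'
from plant import manip, vision
import cv2,numpy as np
s=manip.state();print({k:np.round(v,3) for k,v in s.items()})
for n in("top","side"):
    f=vision.grab_frame(n);np.savez(f"{n}0.npz",**f);cv2.imwrite(f"pics/{n}0.png",f["image"][...,::-1]);print(n,f["K"],f["pose"].round(3),[k for k in f])
E
```

```text
{'t': np.float64(0.0), 'joint_positions': array([-1.313,  0.522, -0.036,  1.6  ,  0.021,  1.021, -0.113]), 'dq': array([-0.   , -0.001,  0.   ,  0.001,  0.   , -0.003, -0.001]), 'effort': array([ 1.0000e-03, -9.2709e+01,  1.9800e+00, -3.6991e+01,  1.8000e-02,
        8.0000e-03, -0.0000e+00]), 'tcp_pos': array([0.201, 0.591, 0.248]), 'eef_rot': array([-5.130e-01, -3.099e+00,  2.000e-03]), 'ft_force': array([-0.491, -0.489,  0.688]), 'wrist_torque': array([-0.045, -0.018,  0.029]), 'gripper_force': np.float64(0.0), 'width': np.float64(0.996)}
top [[493.04327115   0.         322.03327359]
 [  0.         493.04327115 204.8008697 ]
 [  0.           0.           1.        ]] [[ 0.026  0.985 -0.171  0.333]
 [-1.     0.026 -0.002  0.018]
 [ 0.003  0.171  0.985  1.204]
 [ 0.     0.     0.     1.   ]] ['image', 'z_map', 'K', 'pose']
side [[388.22285614   0.         319.96182177]
 [  0.         388.22285614 203.0311965 ]
 [  0.           0.           1.        ]] [[ 0.566  0.665 -0.487  0.212]
 [-0.824  0.453 -0.339 -0.221]
 [-0.005  0.594  0.805  0.673]
 [ 0.     0.     0.     1.   ]] ['image', 'z_map', 'K', 'pose']
```

View pics/top0.png

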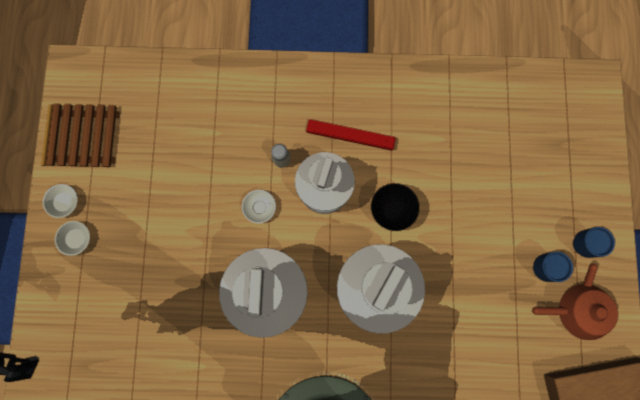

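View pics/side0.png

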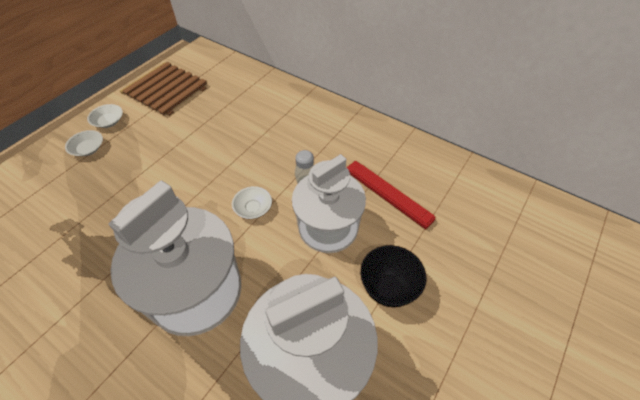

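The smallest press is at about (325,180) in the top view, with its bar at about (325,172). In the side view its bar is at about (330,172). The two big presses nearer the robot are decoys. The bowl, dish, shaker and case stand around the small one.

```bash
cat > h.py <<'E'
import numpy as np,cv2
def cloud(f):
    v,u=np.indices(f["z_map"].shape);K=f["K"];d=f["z_map"]
    p=np.stack([(u-K[0,2])/K[0,0]*d,-(v-K[1,2])/K[1,1]*d,-d],-1)
    return p@f["pose"][:3,:3].T+f["pose"][:3,3]
def ray(f,uv,z):
    K=f["K"];r=f["pose"][:3,:3]@np.array([(uv[0]-K[0,2])/K[0,0],-(uv[1]-K[1,2])/K[1,1],-1]);o=f["pose"][:3,3]
    return o+r*(z-o[2])/r[2]
E
python3 - <<'E'
from h import *
for n,(u0,v0,u1,v1) in dict(top=(290,145,360,215),side=(285,145,375,250)).items():
    f=dict(np.load(n+"0.npz"));P=cloud(f);m=np.zeros(P.shape[:2],bool);m[v0:v1,u0:u1]=1
    m&=f["z_map"]>0
    z=P[m][:,2];print(n,np.histogram(z,bins=np.arange(0,.22,.01))[0])
    for lo,hi,l in((.18,.215,"bartop"),(.155,.175,"flange"),(.093,.108,"lid")):
        q=m&(P[...,2]>lo)&(P[...,2]<hi);p=P[q]
        if len(p)<10: print(l,len(p));continue
        (cx,cy),wh,a=cv2.minAreaRect((p[:,:2]*1000).astype(np.float32))
        box=cv2.boxPoints(((cx,cy),wh,a))
        print(l,len(p),"z",np.percentile(p[:,2],[5,50,95]).round(4),"c",round(cx,1),round(cy,1),np.round(wh,1),round(a,1))
    c=cv2.resize(f["image"][v0:v1,u0:u1],None,fx=5,fy=5,interpolation=cv2.INTER_CUBIC);cv2.imwrite(f"pics/{n}c.png",c[...,::-1])
a=cv2.imread("pics/topc.png");b=cv2.imread("pics/sidec.png");o=np.zeros((525,800,3),np.uint8);o[:350,:350]=a;o[:,350:]=b;cv2.imwrite("pics/crop.png",o)
E
```

```text
top [1269   13   21   19   17   14    4    0    1  877 1025    0    0    0
    0   56  547   15  126  104    0]
bartop 230 z [0.1862 0.1899 0.1933] c 580.8 15.0 [16.  63.7] 73.5
flange 607 z [0.1594 0.1627 0.1661] c 580.8 15.2 [70.5 68.9] 78.8
lid 1894 z [0.0965 0.1003 0.1043] c 581.0 15.1 [136.6 134.9] 47.3
side [1901  349  346  173  197  208  210  227  276 1359 1268  164    2    0
    0   32  644  127  334   40    0]
bartop 374 z [0.1812 0.1887 0.1903] c 577.3 15.2 [16.9 64.4] 74.6
flange 736 z [0.1602 0.1625 0.1718] c 574.8 15.8 [66.8 72. ] 4.7
lid 2586 z [0.0969 0.0999 0.103 ] c 570.9 12.3 [122.7 135.9] 32.3
```

View pics/crop.png

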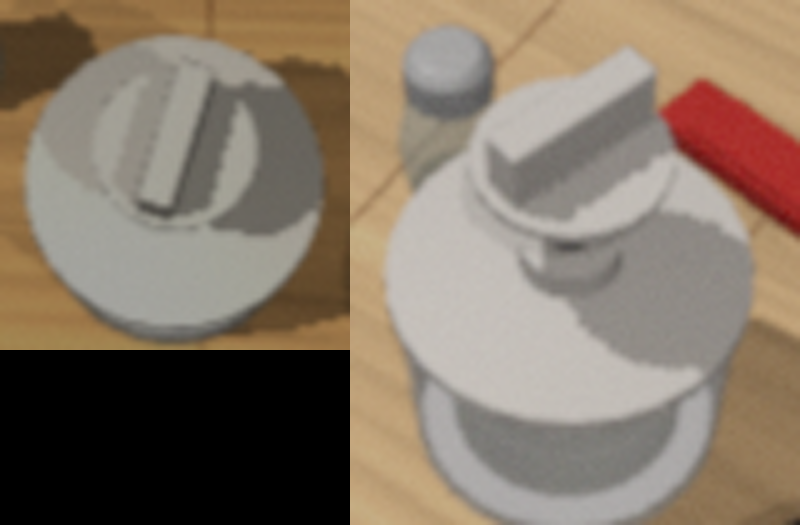

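The crop shows the small press. Its bar centre is at about (0.580, 0.015), and the bar lies at -16.5° in the world. Bar top is z ≈ 0.190 and flange top z ≈ 0.163, so the stem starts about 7 mm down. I'm starting the approach around the big presses.

Request:
jog_arm --plan '[-0.94, -0.32, -0.1, 0, 0, 0, -0.94, -0.32, -0.1, 0, 0, 0, -0.94, -0.32, -0.1, 0, 0, 0, -0.94, -0.32, -0.1, 0, 0, 0, -0.94, -0.32, -0.1, 0, 0, 0, -0.94, -0.32, -0.1, 0, 0, 0, -0.94, -0.32, -0.1, 0, 0, 0, -0.94, -0.32, -0.1, 0, 0, 0]' --fingers -1

```text
t: 0.77
tcp_pos: [0.391, 0.4452, 0.2722]
eef_rot: [-0.512, -3.099, 0.001]
ft_force: [0.1, 0.4, -0.2]
width: 1.004
gripper_force: 0.0
```

Request:
jog_arm --plan '[-0.94, -0.32, -0.1, 0, 0, 0, -0.94, -0.32, -0.1, 0, 0, 0, -0.94, -0.32, -0.1, 0, 0, 0, -0.94, -0.32, -0.1, 0, 0, 0, -0.94, -0.32, -0.1, 0, 0, 0, -0.94, -0.32, -0.1, 0, 0, 0, -0.94, -0.32, -0.1, 0, 0, 0, -0.94, -0.32, -0.1, 0, 0, 0]'

```text
t: 1.43
tcp_pos: [0.5798, 0.2999, 0.2962]
eef_rot: [-0.513, -3.099, 0.001]
ft_force: [-0.1, -0.3, 0.1]
width: 0.999
gripper_force: 0.0
```

```bash
python3 - <<'E'
from h import *
from plant import manip
f=dict(np.load("top0.npz"));P=cloud(f)
for u0,u1 in((220,307),(337,425)):
    p=P[245:333,u0:u1].reshape(-1,3);q=p[p[:,2]>np.percentile(p[:,2],97)];print(q.mean(0),p[:,2].max())
s=manip.state();print(s["joint_positions"].round(3),s["tcp_pos"],s["eef_rot"])
E
```

```text
[0.3262474  0.12456458 0.393473  ] 1.2043506524692276
[ 0.33954404 -0.09296799  0.39606371] 1.2043506524692276
[-0.607  0.527  0.06   1.466 -0.033  1.15   0.702] [0.57984698 0.29987483 0.29617014] [-5.12539654e-01 -3.09902690e+00  5.28937426e-04]
```

```bash
python3 - <<'E'
from h import *
for n,bx in(("top",((220,245,307,333),(337,245,425,333))),("side",((110,180,240,330),(240,275,378,400)))):
  f=dict(np.load(n+"0.npz"));P=cloud(f)
  for a,b,c,d in bx:
    p=P[b:d,a:c].reshape(-1,3);p=p[p[:,2]<1];q=p[p[:,2]>np.percentile(p[:,2],97)];print(n,q.mean(0).round(3),p[:,2].max().round(3))
E
```

```text
top [0.326 0.14  0.272] 0.276
top [ 0.341 -0.11   0.272] 0.276
side [0.308 0.094 0.322] 0.673
side [ 0.319 -0.126  0.327] 0.673
```

Request:
jog_arm --plan '[-0.38, -1, 0, 0, 0, 0, -0.38, -1, 0, 0, 0, 0, -0.38, -1, 0, 0, 0, 0, -0.38, -1, 0, 0, 0, 0, -0.38, -1, 0, 0, 0, 0, -0.38, -1, 0, 0, 0, 0, -0.38, -1, 0, 0, 0, 0, -0.38, -1, 0, 0, 0, 0]'

```text
t: 2.1
tcp_pos: [0.5877, 0.0429, 0.2961]
eef_rot: [-0.512, -3.099, 0.0]
ft_force: [1.0, 1.0, 0.3]
width: 1.001
gripper_force: 0.0
```

Request:
jog_arm --plan '[-0.35, -1, 0, 0, 0, 0, 0, 0, 0, 0, 0, 1, 0, 0, 0, 0, 0, 1, 0, 0, 0, 0, 0, 1, 0, 0, 0, 0, 0, 1, 0, 0, 0, 0, 0, 1, 0, 0, 0, 0, 0, 1, 0, 0, 0, 0, 0, 1]'

```text
t: 2.77
tcp_pos: [0.5881, 0.0126, 0.296]
eef_rot: [-1.427, -2.798, 0.001]
ft_force: [0.4, -0.0, 0.3]
width: 1.001
gripper_force: 0.0
```

Request:
jog_arm --plan '[0, 0, 0, 0, 0, 1, 0, 0, 0, 0, 0, 1, 0, 0, 0, 0, 0, 1, 0, 0, 0, 0, 0, 1, 0, 0, 0, 0, 0, 1, 0, 0, 0, 0, 0, 1, 0, 0, 0, 0, 0, 1, 0, 0, 0, 0, 0, 1]'

```text
t: 3.43
tcp_pos: [0.5881, 0.0127, 0.296]
eef_rot: [-2.298, -2.142, 0.001]
ft_force: [-0.3, -0.2, 0.2]
width: 0.997
gripper_force: 0.0
```

Request:
jog_arm --plan '[0, 0, 0, 0, 0, 1, 0, 0, 0, 0, 0, 1, 0, 0, 0, 0, 0, 1, 0, 0, 0, 0, 0, 1, 0, 0, 0, 0, 0, 1, 0, 0, 0, 0, 0, 1, 0, 0, 0, 0, 0, 1, 0, 0, 0, 0, 0, 1]'

```text
t: 4.1
tcp_pos: [0.5882, 0.0127, 0.2961]
eef_rot: [-2.892, -1.227, 0.001]
ft_force: [0.4, -0.0, -0.2]
width: 1.0
gripper_force: 0.0
```

Request:
jog_arm --plan '[0, 0, 0, 0, 0, 1, 0, 0, 0, 0, 0, 1, 0, 0, 0, 0, 0, 1, 0, 0, 0, 0, 0, 1, 0, 0, 0, 0, 0, 1, 0, 0, 0, 0, 0, 1, 0, 0, 0, 0, 0, 1, 0, 0, 0, 0, 0, 1]'

```text
t: 4.77
tcp_pos: [0.5881, 0.0127, 0.2961]
eef_rot: [3.137, 0.164, -0.001]
ft_force: [-1.0, -0.4, -0.1]
width: 0.998
gripper_force: 0.0
```

Request:
jog_arm --plan '[0, 0, 0, 0, 0, 1, 0, 0, 0, 0, 0, 1, 0, 0, 0, 0, 0, 1, 0, 0, 0, 0, 0, 1, 0, 0, 0, 0, 0, 0.5, 0, 0, 0, 0, 0, 0]'

```text
t: 5.27
tcp_pos: [0.5881, 0.0128, 0.2959]
eef_rot: [3.109, -0.448, -0.001]
ft_force: [0.1, 0.3, -0.2]
width: 0.997
gripper_force: 0.0
```

```bash
python3 - <<'E'
from h import *
from plant import manip,vision
from scipy.spatial.transform import Rotation as R
s=manip.state();M=R.from_rotvec(s["eef_rot"]).as_matrix();print(s["t"],s["joint_positions"].round(3),s["tcp_pos"],"yaw y",np.degrees(np.arctan2(M[1,1],M[0,1])),M[:,2].round(4))
f=vision.grab_frame("wrist");np.savez("wrist0.npz",**f);cv2.imwrite("pics/wrist0.png",f["image"][...,::-1]);print(f["K"],f["pose"].round(3))
E
```

```text
5.2667 [-0.697  0.558  0.879  1.673 -0.466  1.134 -1.547] [0.58812499 0.01281596 0.29592233] yaw y -106.4063063423213 [-8.e-04 -4.e-04 -1.e+00]
[[309.70691629   0.         317.72181106]
 [  0.         309.70691629 202.454302  ]
 [  0.           0.           1.        ]] [[-0.283  0.905  0.317  0.67 ]
 [-0.959 -0.267 -0.093 -0.011]
 [ 0.001 -0.33   0.944  0.421]
 [ 0.     0.     0.     1.   ]]
```

View pics/wrist0.png

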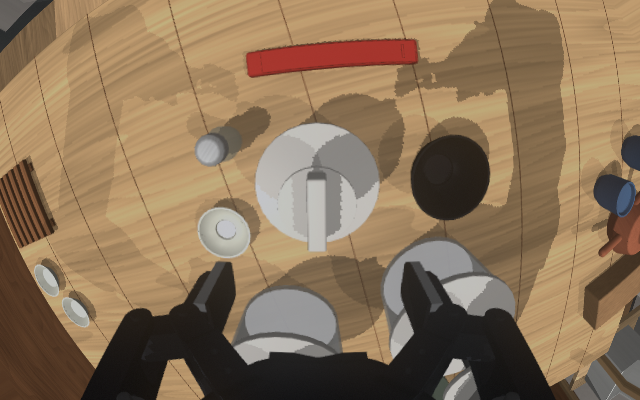

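The wrist view shows the bar top between (308,175) and (325,250), aligned with the jaws. The fingers hang at (215,290) and (425,290). I'll measure the bar from this view.

```bash
python3 - <<'E'
from h import *
f=dict(np.load("wrist0.npz"));K=f["K"];v,u=np.indices((400,640))
x=(u-K[0,2])/K[0,0];y=(v-K[1,2])/K[1,1];r=np.hypot(x,y)+1e-9;d=f["z_map"]
p=np.stack([x/r*np.tan(r)*d,-y/r*np.tan(r)*d,-d],-1)@f["pose"][:3,:3].T+f["pose"][:3,3]
m=np.zeros((400,640),bool);m[120:262,250:385]=1;m&=d>0
for lo,hi in((.182,.2),(.155,.172),(.093,.108)):
    q=p[m&(p[...,2]>lo)&(p[...,2]<hi)]
    (cx,cy),wh,a=cv2.minAreaRect((q[:,:2]*1000).astype(np.float32));print(len(q),np.percentile(q[:,2],[5,50,95]).round(4),round(cx,1),round(cy,1),np.round(wh,1),round(a,1))
E
```

```text
1470 [0.1866 0.1883 0.1895] 580.6 16.0 [16.  63.3] 74.0
3383 [0.1602 0.1614 0.1626] 580.8 15.7 [71.  70.2] 73.0
6912 [0.0968 0.0988 0.1013] 579.9 16.2 [136.7 136.2] 29.9
```

Request:
jog_arm --plan '[-0.27, -0.02, 0, 0, 0, 0, 0, 0, 0.9, 0, 0, 0, 0, 0, 0.9, 0, 0, 0, 0, 0, 0.9, 0, 0, 0, 0, 0, 0.6, 0, 0, 0, 0, 0, 0.4, 0, 0, 0, 0, 0, 0, 0, 0, 0]'

```text
t: 5.9
tcp_pos: [0.5795, 0.0157, 0.1835]
eef_rot: [3.109, -0.443, -0.004]
ft_force: [-0.3, -0.7, 0.1]
width: 1.001
gripper_force: 0.0
```

Request:
jog_arm --plan '[0, 0, 0, 0, 0, 0, 0, 0, 0, 0, 0, 0, 0, 0, 0, 0, 0, 0, 0, 0, 0, 0, 0, 0, 0, 0, 0, 0, 0, 0, 0, 0, 0, 0, 0, 0, 0, 0, 0, 0, 0, 0, 0, 0, 0, 0, 0, 0]' --fingers 1 --newtons 70

```text
t: 6.57
tcp_pos: [0.5809, 0.0158, 0.1854]
eef_rot: [-3.11, 0.444, -0.001]
ft_force: [2.6, 3.4, -1.4]
width: 0.167
gripper_force: 69.7
```

```bash
python3 - <<'E'
from plant import manip
s=manip.state()
for k in("t","tcp_pos","ft_force","wrist_torque","width","gripper_force","joint_positions"):print(k,s[k])
E
```

```text
t 6.5667
tcp_pos [0.58094742 0.01579553 0.18539405]
ft_force [ 2.63545436  3.42481386 -1.38058526]
wrist_torque [ 0.56741146 -0.46449747  0.20176238]
width 0.16716389424173492
gripper_force 69.7227680683136
joint_positions [-0.64138664  0.66433813  0.7764782   1.8065943  -0.57819156  0.91234717
 -1.45787669]
```

Request:
jog_arm --plan '[0, 0, 0, 0, 0, -0.5, 0, 0, 0, 0, 0, -0.8, 0, 0, 0, 0, 0, -0.8, 0, 0, 0, 0, 0, -0.8, 0, 0, 0, 0, 0, -0.8, 0, 0, 0, 0, 0, -0.8, 0, 0, 0, 0, 0, -0.8, 0, 0, 0, 0, 0, -0.8]' --newtons 90

```text
t: 7.23
tcp_pos: [0.581, 0.0163, 0.1854]
eef_rot: [-3.116, -0.395, -0.001]
ft_force: [0.6, 6.2, -1.4]
width: 0.163
gripper_force: 91.1
```

```bash
cat > st.py <<'E'
from plant import manip
import numpy as np
from scipy.spatial.transform import Rotation as R
s=manip.state();M=R.from_rotvec(s["eef_rot"]).as_matrix()
print(round(float(s["t"]),2),s["tcp_pos"].round(4),"F",s["ft_force"].round(2),"T",s["wrist_torque"].round(3),"w",round(float(s["width"]),3),round(float(s["gripper_force"]),1),"yaw",np.degrees(np.arctan2(M[1,1],M[0,1])).round(2),"q7",s["joint_positions"][6].round(2),"z",M[:,2].round(4))
E
python3 st.py
```

```text
7.23 [0.581  0.0163 0.1854] F [ 0.58  6.23 -1.44] T [ 1.378 -0.622 -0.15 ] w 0.163 91.1 yaw -75.56 q7 -1.03 z [ 6.e-04  1.e-03 -1.e+00]
```

Request:
jog_arm --plan '[0, 0, 0, 0, 0, -0.97, 0, 0, 0, 0, 0, -0.97, 0, 0, 0, 0, 0, -0.97, 0, 0, 0, 0, 0, -0.97, 0, 0, 0, 0, 0, -0.97, 0, 0, 0, 0, 0, -0.97, 0, 0, 0, 0, 0, -0.97, 0, 0, 0, 0, 0, -0.97]'

```text
t: 7.9
tcp_pos: [0.5807, 0.0169, 0.1853]
eef_rot: [-2.807, -1.408, -0.001]
ft_force: [0.1, 7.7, -1.1]
width: 0.163
gripper_force: 91.3
```

Request:
jog_arm --plan '[0, 0, 0, 0, 0, 0, 0, 0, 0, 0, 0, 0]'

```text
t: 8.07
tcp_pos: [0.5807, 0.0168, 0.1853]
eef_rot: [-2.809, -1.403, -0.001]
ft_force: [0.1, 9.0, 0.7]
width: 0.164
gripper_force: 91.3
```

```bash
python3 st.py
```

```text
8.07 [0.5807 0.0168 0.1853] F [0.14 8.99 0.66] T [ 2.156 -0.19  -0.14 ] w 0.164 91.3 yaw -36.92 q7 -0.49 z [-1.0e-04  1.9e-03 -1.0e+00]
```

Request:
jog_arm --plan '[0.03, -0.02, 0, 0, 0, 0, 0, 0, 0.05, 0, 0, 0, 0, 0, 0.05, 0, 0, 0, 0, 0, 0.05, 0, 0, 0, 0, 0, 0.05, 0, 0, 0, 0, 0, 0, 0, 0, 0]'

```text
t: 8.57
tcp_pos: [0.5807, 0.0169, 0.1788]
eef_rot: [-2.811, -1.402, 0.0]
ft_force: [1.5, 6.0, -5.2]
width: 0.164
gripper_force: 90.8
```

```bash
python3 st.py
```

```text
8.57 [0.5807 0.0169 0.1788] F [ 1.51  6.05 -5.19] T [ 1.408 -0.457 -0.141] w 0.164 90.8 yaw -36.98 q7 -0.48 z [-4.e-04  3.e-04 -1.e+00]
```

Request:
jog_arm --plan '[0, 0, 0, 0, 0, 0, 0, 0, 0, 0, 0, 0]'

```text
t: 8.73
tcp_pos: [0.5807, 0.017, 0.1788]
eef_rot: [-2.811, -1.402, 0.0]
ft_force: [0.8, 4.8, -4.1]
width: 0.164
gripper_force: 90.8
```

Request:
jog_arm --plan '[0, 0, 0.04, 0, 0, 0, 0, 0, 0.04, 0, 0, 0, 0, 0, 0, 0, 0, 0, 0, 0, 0, 0, 0, 0]'

```text
t: 9.07
tcp_pos: [0.5806, 0.0169, 0.1765]
eef_rot: [-2.811, -1.402, 0.0]
ft_force: [0.8, 4.7, -3.5]
width: 0.162
gripper_force: 91.0
```

Request:
jog_arm --plan '[0, 0, 0.04, 0, 0, 0, 0, 0, 0.04, 0, 0, 0, 0, 0, 0, 0, 0, 0, 0, 0, 0, 0, 0, 0]'

```text
t: 9.4
tcp_pos: [0.5806, 0.0169, 0.1741]
eef_rot: [-2.811, -1.402, 0.0]
ft_force: [0.4, 5.1, -3.4]
width: 0.166
gripper_force: 91.1
```

Request:
jog_arm --plan '[0, 0, 0.04, 0, 0, 0, 0, 0, 0, 0, 0, 0]'

```text
t: 9.57
tcp_pos: [0.5807, 0.0169, 0.1731]
eef_rot: [-2.811, -1.402, 0.0]
ft_force: [-1.5, 5.2, -1.2]
width: 0.168
gripper_force: 91.4
```

Request:
jog_arm --plan '[0, 0, 0.04, 0, 0, 0, 0, 0, 0, 0, 0, 0]'

```text
t: 9.73
tcp_pos: [0.5807, 0.0169, 0.172]
eef_rot: [-2.811, -1.402, -0.0]
ft_force: [-1.1, 6.0, 1.8]
width: 0.166
gripper_force: 91.7
```

Request:
jog_arm --plan '[0, 0, 0.04, 0, 0, 0, 0, 0, 0, 0, 0, 0]'

```text
t: 9.9
tcp_pos: [0.5807, 0.0169, 0.1709]
eef_rot: [-2.811, -1.402, -0.0]
ft_force: [-2.5, 5.2, 3.2]
width: 0.162
gripper_force: 92.0
```

Request:
jog_arm --plan '[0, 0, 0.04, 0, 0, 0, 0, 0, 0, 0, 0, 0]'

```text
t: 10.07
tcp_pos: [0.5807, 0.0169, 0.1698]
eef_rot: [-2.811, -1.402, -0.0]
ft_force: [-3.0, 5.9, 5.7]
width: 0.163
gripper_force: 92.3
```

Request:
jog_arm --plan '[0, 0, 0, 0, 0, 0]'

```text
t: 10.15
tcp_pos: [0.5807, 0.0169, 0.1698]
eef_rot: [-2.811, -1.402, -0.0]
ft_force: [-3.0, 5.7, 5.8]
width: 0.165
gripper_force: 92.3
```

Request:
jog_arm --plan '[0, 0, 0.02, 0, 0, 0]'

```text
t: 10.23
tcp_pos: [0.5807, 0.0169, 0.1694]
eef_rot: [-2.811, -1.402, -0.0]
ft_force: [-4.7, 6.0, 11.1]
width: 0.164
gripper_force: 92.6
```

Request:
jog_arm --plan '[0, 0, 0, 0, 0, 0]'

```text
t: 10.32
tcp_pos: [0.5807, 0.0169, 0.1693]
eef_rot: [-2.811, -1.402, -0.0]
ft_force: [-3.2, 5.5, 7.9]
width: 0.161
gripper_force: 92.5
```

Request:
jog_arm --plan '[0, 0, 0, 0, 0, 0]'

```text
t: 10.4
tcp_pos: [0.5807, 0.0169, 0.1693]
eef_rot: [-2.811, -1.402, -0.0]
ft_force: [-4.3, 4.8, 7.9]
width: 0.163
gripper_force: 92.5
```

Request:
jog_arm --plan '[0, 0, -0.03, 0, 0, 0, 0, 0, -0.03, 0, 0, 0]'

```text
t: 10.57
tcp_pos: [0.5807, 0.0169, 0.1709]
eef_rot: [-2.811, -1.402, -0.0]
ft_force: [-1.7, 5.7, 3.6]
width: 0.164
gripper_force: 92.0
```

Request:
jog_arm --plan '[0, 0, -0.03, 0, 0, 0]'

```text
t: 10.65
tcp_pos: [0.5807, 0.0169, 0.1718]
eef_rot: [-2.811, -1.402, -0.0]
ft_force: [-1.3, 5.5, 0.5]
width: 0.164
gripper_force: 91.8
```

Request:
jog_arm --plan '[0, 0, -0.03, 0, 0, 0]'

```text
t: 10.73
tcp_pos: [0.5807, 0.0169, 0.1726]
eef_rot: [-2.811, -1.402, -0.0]
ft_force: [0.5, 5.1, -0.0]
width: 0.163
gripper_force: 91.5
```

Request:
jog_arm --plan '[0, 0, -0.03, 0, 0, 0]'

```text
t: 10.82
tcp_pos: [0.5807, 0.0169, 0.1734]
eef_rot: [-2.811, -1.402, 0.0]
ft_force: [0.3, 4.4, -2.6]
width: 0.161
gripper_force: 91.3
```

Request:
jog_arm --plan '[0, 0, -0.03, 0, 0, 0]'

```text
t: 10.9
tcp_pos: [0.5807, 0.0169, 0.1742]
eef_rot: [-2.811, -1.402, 0.0]
ft_force: [0.0, 5.1, -3.0]
width: 0.16
gripper_force: 91.1
```

Request:
jog_arm --plan '[0, 0, -0.03, 0, 0, 0]'

```text
t: 10.98
tcp_pos: [0.5807, 0.0169, 0.175]
eef_rot: [-2.811, -1.402, 0.0]
ft_force: [0.7, 5.1, -6.6]
width: 0.166
gripper_force: 90.8
```

Request:
jog_arm --plan '[0, 0, -0.03, 0, 0, 0]'

```text
t: 11.07
tcp_pos: [0.5806, 0.0169, 0.1759]
eef_rot: [-2.811, -1.402, 0.0]
ft_force: [1.8, 5.3, -4.7]
width: 0.161
gripper_force: 90.8
```

Request:
jog_arm --plan '[0, 0, -0.03, 0, 0, 0]'

```text
t: 11.15
tcp_pos: [0.5807, 0.0169, 0.1768]
eef_rot: [-2.811, -1.402, 0.0]
ft_force: [1.2, 5.5, -5.3]
width: 0.165
gripper_force: 90.8
```

Request:
jog_arm --plan '[0, 0, -0.03, 0, 0, 0]'

```text
t: 11.23
tcp_pos: [0.5807, 0.0169, 0.1776]
eef_rot: [-2.811, -1.402, 0.0]
ft_force: [0.6, 5.7, -4.4]
width: 0.165
gripper_force: 90.8
```

Request:
jog_arm --plan '[0, 0, 0.05, 0, 0, 0, 0, 0, 0.05, 0, 0, 0, 0, 0, 0.05, 0, 0, 0, 0, 0, 0.05, 0, 0, 0, 0, 0, 0.03, 0, 0, 0, 0, 0, 0, 0, 0, 0, 0, 0, 0, 0, 0, 0]'

```text
t: 11.82
tcp_pos: [0.5807, 0.0169, 0.1711]
eef_rot: [-2.811, -1.402, -0.0]
ft_force: [-2.5, 5.7, 3.1]
width: 0.16
gripper_force: 91.9
```

Request:
jog_arm --plan '[0, 0, 0.03, 0, 0, 0, 0, 0, 0.02, 0, 0, 0, 0, 0, 0, 0, 0, 0, 0, 0, 0, 0, 0, 0]'

```text
t: 12.15
tcp_pos: [0.5807, 0.0169, 0.1699]
eef_rot: [-2.811, -1.402, -0.0]
ft_force: [-2.6, 5.4, 6.9]
width: 0.162
gripper_force: 92.3
```

Request:
jog_arm --plan '[0, 0, 0, 0, 0, 0.6, 0, 0, 0, 0, 0, 0.9, 0, 0, 0, 0, 0, 0.9, 0, 0, 0, 0, 0, 0.9, 0, 0, 0, 0, 0, 0.9, 0, 0, 0, 0, 0, 0.9, 0, 0, 0, 0, 0, 0.9, 0, 0, 0, 0, 0, 0]'

```text
t: 12.82
tcp_pos: [0.581, 0.0165, 0.1699]
eef_rot: [3.08, 0.619, 0.001]
ft_force: [-1.8, 2.7, 6.5]
width: 0.163
gripper_force: 92.4
```

```bash
python3 st.py
```

```text
12.82 [0.581  0.0165 0.1699] F [-1.8   2.7   6.54] T [ 0.875  0.04  -0.094] w 0.163 92.4 yaw -67.29 q7 -0.9 z [ 5.e-04 -3.e-04 -1.e+00]
```

Yaw -67.3°, and the lock is at about -106.4°, so 39.1° remain plus a small overshoot.

Request:
jog_arm --plan '[0, 0, 0, 0, 0, 1, 0, 0, 0, 0, 0, 1, 0, 0, 0, 0, 0, 1, 0, 0, 0, 0, 0, 1, 0, 0, 0, 0, 0, 1, 0, 0, 0, 0, 0, 1, 0, 0, 0, 0, 0, 1, 0, 0, 0, 0, 0, 0.7]'

```text
t: 13.48
tcp_pos: [0.581, 0.016, 0.17]
eef_rot: [3.111, -0.431, 0.001]
ft_force: [-1.3, 0.9, 5.6]
width: 0.166
gripper_force: 92.1
```

```bash
python3 st.py
```

```text
13.48 [0.581 0.016 0.17 ] F [-1.34  0.88  5.58] T [0.224 0.081 0.198] w 0.166 92.1 yaw -105.76 q7 -1.43 z [ 6.e-04 -9.e-04 -1.e+00]
```

Request:
jog_arm --plan '[0, 0, 0, 0, 0, 0.2, 0, 0, 0, 0, 0, 0.2, 0, 0, 0, 0, 0, 0]'

```text
t: 13.73
tcp_pos: [0.581, 0.016, 0.1699]
eef_rot: [3.104, -0.478, 0.001]
ft_force: [-0.8, 0.6, 5.6]
width: 0.163
gripper_force: 93.1
```

```bash
python3 st.py
```

```text
13.73 [0.581  0.016  0.1699] F [-0.81  0.62  5.55] T [0.064 0.117 1.08 ] w 0.163 93.1 yaw -107.5 q7 -1.46 z [ 4.0e-04 -1.2e-03 -1.0e+00]
```

Request:
jog_arm --plan '[0, 0, 0, 0, 0, 0, 0, 0, 0, 0, 0, 0, 0, 0, 0, 0, 0, 0, 0, 0, 0, 0, 0, 0, 0, 0, 0, 0, 0, 0, 0, 0, 0, 0, 0, 0, 0, 0, 0, 0, 0, 0, 0, 0, 0, 0, 0, 0]' --fingers -1

```text
t: 14.4
tcp_pos: [0.5807, 0.0165, 0.1697]
eef_rot: [3.105, -0.477, -0.0]
ft_force: [-0.2, -1.2, -0.5]
width: 1.0
gripper_force: 0.0
```

Request:
jog_arm --plan '[0, 0, -0.4, 0, 0, 0, 0, 0, -0.8, 0, 0, 0, 0, 0, -1, 0, 0, 0, 0, 0, -1, 0, 0, 0, 0, 0, -1, 0, 0, 0, 0, 0, -0.6, 0, 0, 0, 0, 0, 0, 0, 0, 0]'

```text
t: 14.98
tcp_pos: [0.5819, 0.016, 0.3182]
eef_rot: [-3.103, 0.478, -0.008]
ft_force: [-1.1, 0.0, 0.2]
width: 0.999
gripper_force: 0.0
```

```bash
python3 st.py; python3 - <<'E'
from h import *
from plant import vision
f=vision.grab_frame("wrist");K=f["K"];v,u=np.indices((400,640))
x=(u-K[0,2])/K[0,0];y=(v-K[1,2])/K[1,1];r=np.hypot(x,y)+1e-9;d=f["z_map"]
p=np.stack([x/r*np.tan(r)*d,-y/r*np.tan(r)*d,-d],-1)@f["pose"][:3,:3].T+f["pose"][:3,3]
m=(d>0)&(np.hypot(p[...,0]-.5807,p[...,1]-.0158)<.06)
for lo,hi in((.166,.185),(.135,.155),(.093,.108)):
    q=p[m&(p[...,2]>lo)&(p[...,2]<hi)]
    (cx,cy),wh,a=cv2.minAreaRect((q[:,:2]*1000).astype(np.float32));print(len(q),np.percentile(q[:,2],[5,50,95]).round(4),round(cx,1),round(cy,1),np.round(wh,1),round(a,1))
cv2.imwrite("pics/wrist1.png",f["image"][...,::-1])
E
```

```text
14.98 [0.5819 0.016  0.3182] F [-1.1   0.02  0.16] T [ 0.042 -0.034 -0.003] w 0.999 0.0 yaw -107.51 q7 -1.58 z [ 5.2e-03  8.0e-04 -1.0e+00]
1162 [0.1711 0.1729 0.174 ] 580.3 16.1 [16.7 64. ] 75.9
2749 [0.1448 0.146  0.1472] 580.6 15.5 [71.4 69.8] 76.5
4298 [0.0976 0.0992 0.1012] 581.3 15.6 [119.7 118.3] 74.3
```

View pics/wrist1.png

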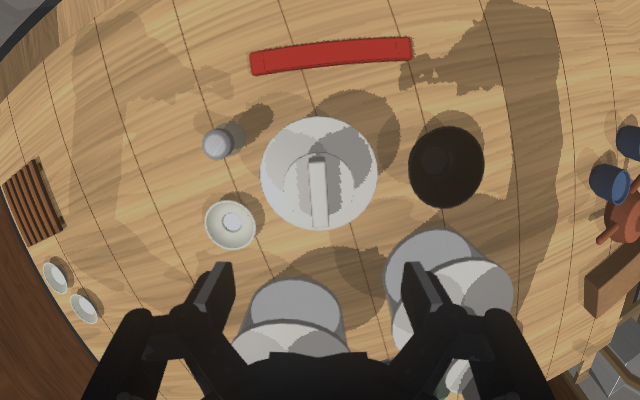

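The wrist view shows the bar at about (318,192) lower and back in line, with the dish (230,225), shaker (217,143), bowl (446,167) and case (330,56) undisturbed. I'll re-measure the bar angle now that the arm is still.

```bash
python3 - <<'E'
from h import *
from plant import vision
def ang(f,lo,hi):
    K=f["K"];v,u=np.indices((400,640))
    x=(u-K[0,2])/K[0,0];y=(v-K[1,2])/K[1,1];r=np.hypot(x,y)+1e-9;d=f["z_map"]
    p=np.stack([x/r*np.tan(r)*d,-y/r*np.tan(r)*d,-d],-1)@f["pose"][:3,:3].T+f["pose"][:3,3]
    q=p[(d>0)&(np.hypot(p[...,0]-.5807,p[...,1]-.0158)<.04)&(p[...,2]>lo)&(p[...,2]<hi)][:,:2]
    w,V=np.linalg.eigh(np.cov(q.T));
    return len(q),np.degrees(np.arctan(V[1,1]/V[0,1])).round(2),q.mean(0).round(4)
print(ang(dict(np.load("wrist0.npz")),.182,.2))
for i in range(2):
    f=vision.grab_frame("wrist");print(ang(f,.167,.185),f["pose"][:3,1].round(3))
f=vision.grab_frame("top");g=dict(np.load("top0.npz"))
for h,lo in((g,.18),(f,.164)):
    P=cloud(h);q=P[145:215,290:360].reshape(-1,3);q=q[(q[:,2]>lo)&(q[:,2]<lo+.035)&(np.hypot(q[:,0]-.5807,q[:,1]-.0158)<.04)][:,:2]
    w,V=np.linalg.eigh(np.cov(q.T));print("top",len(q),np.degrees(np.arctan(V[1,1]/V[0,1])).round(2))
E
python3 st.py
```

```text
(1470, np.float64(-15.62), array([0.5828, 0.0151]))
(1171, np.float64(-13.93), array([0.582 , 0.0154])) [ 0.902 -0.284 -0.327]
(1194, np.float64(-13.93), array([0.582 , 0.0154])) [ 0.901 -0.284 -0.329]
top 230 -15.76
top 0 nan
15.18 [0.5804 0.0166 0.3133] F [-0.24  1.09 -0.78] T [-0.01  -0.033 -0.   ] w 1.0 0.0 yaw -107.49 q7 -1.58 z [-9.e-04 -0.e+00 -1.e+00]
  avg = a.mean(axis, **keepdims_kw)
  ret = um.true_divide(
<stdin>:16: RuntimeWarning: Degrees of freedom <= 0 for slice
  c *= np.true_divide(1, fact)
  c *= np.true_divide(1, fact)
```

The bar may rest about 1.7° (0.03 rad) short of its starting angle, so I'll re-grip it and push it firmly to the stop.

Request:
jog_arm --plan '[0, 0, 1, 0, 0, 0, 0, 0, 1, 0, 0, 0, 0, 0, 1, 0, 0, 0, 0, 0, 1, 0, 0, 0, 0, 0, 0.5, 0, 0, 0, 0, 0, 0.24, 0, 0, 0, 0, 0, 0, 0, 0, 0, 0, 0, 0, 0, 0, 0]'

```text
t: 15.85
tcp_pos: [0.5809, 0.0162, 0.1719]
eef_rot: [3.105, -0.478, 0.0]
ft_force: [-0.2, 0.7, 0.2]
width: 0.996
gripper_force: 0.0
```

Request:
jog_arm --plan '[0, 0, 0, 0, 0, 0, 0, 0, 0, 0, 0, 0, 0, 0, 0, 0, 0, 0, 0, 0, 0, 0, 0, 0, 0, 0, 0, 0, 0, 0, 0, 0, 0, 0, 0, 0, 0, 0, 0, 0, 0, 0, 0, 0, 0, 0, 0, 0]' --fingers 1 --newtons 110

```text
t: 16.52
tcp_pos: [0.5807, 0.0161, 0.1718]
eef_rot: [3.105, -0.478, 0.0]
ft_force: [-1.7, -2.1, 5.0]
width: 0.158
gripper_force: 106.8
```

```bash
python3 st.py
```

```text
16.52 [0.5807 0.0161 0.1718] F [-1.68 -2.07  4.99] T [-0.476  0.568  0.126] w 0.158 106.8 yaw -107.5 q7 -1.46 z [ 0.e+00 -4.e-04 -1.e+00]
```

Request:
jog_arm --plan '[0, 0, 0, 0, 0, 0.2, 0, 0, 0, 0, 0, 0, 0, 0, 0, 0, 0, 0]'

```text
t: 16.77
tcp_pos: [0.5807, 0.0161, 0.1718]
eef_rot: [3.1, -0.504, 0.0]
ft_force: [-3.5, -2.5, 8.1]
width: 0.159
gripper_force: 108.7
```

```bash
python3 st.py
```

```text
16.77 [0.5807 0.0161 0.1718] F [-3.47 -2.5   8.12] T [-0.879  0.83   0.607] w 0.159 108.7 yaw -108.47 q7 -1.47 z [-1.e-04 -7.e-04 -1.e+00]
```

Request:
jog_arm --plan '[0, 0, 0, 0, 0, 0.2, 0, 0, 0, 0, 0, 0, 0, 0, 0, 0, 0, 0]'

```text
t: 17.02
tcp_pos: [0.5807, 0.0161, 0.1718]
eef_rot: [3.096, -0.53, 0.0]
ft_force: [-3.3, -3.2, 6.8]
width: 0.159
gripper_force: 112.1
```

```bash
python3 st.py
```

```text
17.02 [0.5807 0.0161 0.1718] F [-3.26 -3.25  6.81] T [-0.927  0.816  1.063] w 0.159 112.1 yaw -109.44 q7 -1.49 z [-1.e-04 -8.e-04 -1.e+00]
```

Request:
jog_arm --plan '[0, 0, 0, 0, 0, 0.2, 0, 0, 0, 0, 0, 0, 0, 0, 0, 0, 0, 0]'

```text
t: 17.27
tcp_pos: [0.5807, 0.0161, 0.1718]
eef_rot: [3.091, -0.556, -0.0]
ft_force: [-3.6, -3.8, 8.5]
width: 0.162
gripper_force: 116.8
```

Request:
jog_arm --plan '[0, 0, 0, 0, 0, 0, 0, 0, 0, 0, 0, 0, 0, 0, 0, 0, 0, 0, 0, 0, 0, 0, 0, 0, 0, 0, 0, 0, 0, 0, 0, 0, 0, 0, 0, 0, 0, 0, 0, 0, 0, 0, 0, 0, 0, 0, 0, 0]' --fingers -1

```text
t: 17.93
tcp_pos: [0.5808, 0.0166, 0.1715]
eef_rot: [3.092, -0.559, -0.0]
ft_force: [-0.3, 0.6, 0.6]
width: 1.0
gripper_force: 0.0
```

Request:
jog_arm --plan '[0, 0, -0.4, 0, 0, 0, 0, 0, -0.8, 0, 0, 0, 0, 0, -1, 0, 0, 0, 0, 0, -1, 0, 0, 0, 0, 0, -0.8, 0, 0, 0, 0, 0, 0, 0, 0, 0, 0, 0, 0, 0, 0, 0, 0, 0, 0, 0, 0, 0]'

```text
t: 18.6
tcp_pos: [0.5805, 0.0167, 0.2916]
eef_rot: [-3.091, 0.558, 0.0]
ft_force: [0.1, -1.0, -0.6]
width: 1.003
gripper_force: 0.0
```

```bash
python3 st.py; python3 - <<'E'
from h import *
from plant import vision
def P(f):
    K=f["K"];v,u=np.indices((400,640))
    x=(u-K[0,2])/K[0,0];y=(v-K[1,2])/K[1,1];r=np.hypot(x,y)+1e-9;d=f["z_map"]
    p=np.stack([x/r*np.tan(r)*d,-y/r*np.tan(r)*d,-d],-1)@f["pose"][:3,:3].T+f["pose"][:3,3]
    p[d<=0]=9;return p
for f,lo in((dict(np.load("wrist0.npz")),.182),(vision.grab_frame("wrist"),.167)):
    p=P(f);m=(np.hypot(p[...,0]-.5807,p[...,1]-.0158)<.04)&(p[...,2]>lo)&(p[...,2]<lo+.018)
    q=p[m][:,:2];w,V=np.linalg.eigh(np.cov(q.T));r=cv2.minAreaRect((q*1000).astype(np.float32))
    # edge lines of bar top: mid-lines per slice across, fitted
    e=V[:,1]*np.sign(V[0,1]);n=np.array([-e[1],e[0]]);c=q.mean(0);s=(q-c)@e;t=(q-c)@n
    b=np.arange(-.024,.024,.003);mid=[(t[(s>=a)&(s<a+.003)].max()+t[(s>=a)&(s<a+.003)].min())/2 for a in b]
    print(len(q),np.degrees(np.arctan2(e[1],e[0])).round(2),"slices",(np.degrees(np.arctan2(e[1],e[0])+np.arctan(np.polyfit(b,mid,1)[0]))).round(2),"rect",round(r[2]-90,2),"z",np.median(p[m][:,2]).round(4))
    # case long axis by colour, as a check of yaw calibration
    h=cv2.cvtColor(f["image"],cv2.COLOR_RGB2HSV);k=(h[...,1]>180)&((h[...,0]<6)|(h[...,0]>174))&(np.hypot(p[...,0]-.68,p[...,1])<.2)&(p[...,2]<.06)&(p[...,2]>.017)
    q=p[k][:,:2];w,V=np.linalg.eigh(np.cov(q.T));print("case",len(q),q.mean(0).round(4),np.degrees(np.arctan(V[1,1]/V[0,1])).round(2))
E
```

```text
18.6 [0.5805 0.0167 0.2916] F [ 0.12 -0.97 -0.65] T [-0.007 -0.049  0.019] w 1.003 0.0 yaw -110.48 q7 -1.6 z [-2.e-04  3.e-04 -1.e+00]
1470 -15.62 slices -16.05 rect -15.96 z 0.1883
case 3527 [ 0.7195 -0.0476] 79.18
1384 -16.07 slices -15.96 rect -16.51 z 0.1729
case 3570 [ 0.7193 -0.0485] 79.21
```

The handle is back at its starting angle (-16°), the stem is holding 15.4 mm lower, and the gripper is clear. I'm handing in.

```bash
python3 -c "
from plant import job
print(job.close_job())"
```

```text
the job is handed in; nothing more can be done
None
```

I unlocked the small press, slid its stem down until it pressed the daikon with about 10 N (estimated from the 2 N/mm spring and the felt contact height), locked it again and handed the job in at about 19 s with the gripper clear.

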